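# Balance the pressing bar on its handle and set it in the press bed

### The arm

A 6-joint arm with a two-finger parallel gripper is mounted at the origin on the work surface. World frame = base frame: x ahead of the robot, y to its left, z up, the work surface at z = 0. Lengths are in mm, angles in rad, forces in N, time in s.
With the tool pointing down it reaches from about 200 to 875 mm from the base axis. Payload 3.4 kg.
Tool frame: the origin (TCP) lies at the very end of the fingers, on their centre line; the grasp point (between the pads) lies r.grip_point_offset behind it (r.grip_point_offset is the distance from the TCP to the grasp point, in mm); z points along the fingers, y is the line along which they close (so a half turn about z gives the same grasp; the last joint's range is limited). The gripper opens to 94 mm and grips with 3 to 60 N. Pads are 16 mm wide; open, the fingers measure 119 mm over their backs; the gripper's body (75 mm by 177 mm) begins 78 mm behind the grasp point.
Start: joints at [-1.225, 0.276, 1.505, -0, 1.361, -0.121], TCP at [258.773, -513.519, 205.493] pointing down, gripper open.
Joint ranges: [-2.89, 2.89], [-0.75, 2.08], [0.22, 2.7], [-1.18, 4.32], [0.11, 2.71], [-2.7, 2.7]. Speed limits (rad/s): [2.57, 2.57, 3.14, 3.14, 3.14, 3.14].

### API

Orientations are given as a unit quaternion [x, y, z, w].
In Python, from plant import r, imaging gives the robot as it stands.
- The arm moves only by the tool play_rows, never from a script. Its argument "deltas" is a list of rows, each a list of 7 numbers: the turn, a rotation vector about the world's x, y, z in degrees, then the shift along the world's x, y, z in m, then the gripper's target within -1 to 1 (shut at 1, half-way at 0, fully open at -1). In form: [[ax, ay, az, dx, dy, dz, hand], ...]. A call has 1 to 20 rows; each row is the pose to reach, as a shift and turn from the pose commanded when the call began; what a row does not reach only later rows make up. A row lasts 1/8 s, in which the tool goes at most 62.5 mm and 10.7 degrees, less where a joint would pass 70% of its speed; a pose out of reach is approached as far as the arm can. A call with a gripper value outside its range is refused whole. The fingers move at their own pace and stop on an object; "newtons" is the grip in N (left out, the last holds). Time passes only in rows, so rows that repeat a pose let the fingers close. It gives the time, the measured TCP pose, the force, the opening and the grip force at its end, in the units of the state.
- r.get_state(): the state, without advancing time (a new reading comes with each control period).
- imaging.camera(name): name is "side" or "top"; returns a dict with "frame" (384x512x3 uint8, blue, green, red), "fx", "fy", "cx", "cy" (pixels), "k1" (the pictures are not rectified: a ray, as slopes to the right and down, at radius r is drawn at 1 + k1 r^2 times it, then the intrinsics apply), "R" (3x3) and "t" (3): a world point X has camera coordinates R X + t. Camera axes: x right, y down, z forward; pixel columns grow to the right and rows downward; lengths in mm; the calibration is good to about 2 mm. A picture is of the moment at which its call begins. There is no depth.
- r.job_done(): hands the job in; it is judged then, once.
The state is a dict: "time_s": time; "qpos": joint angles; "joint_velocities": joint speeds; "effort": joint torques, N m; "position": TCP position; "ee_rot": TCP orientation; "contact_force": force on the tool from outside, world axes, zero at the start; "moment": the same for the moment, N m; "grip_width": opening from 0.0 (shut) to 1.0 (fully open); "grip_force": force on a finger pad.
Only numpy, scipy, OpenCV 4.12 (cv2) and the standard library are available. Lean on these libraries where they do the work, as an engineer would, in place of code of your own. Each camera call takes 0.05 s, during which the arm holds its last target. There are 200 camera calls.

### The job

The long metal pressing bar in the wooden tray is loaded unevenly inside. Slide its handle along the bar, trying small lifts in the tray, until the bar hangs level from the handle; then lift it straight up, level and well clear of the tray, hold it still there for a moment, carry it over level and set it down gently, flat on the wooden block of the press bed between the steel guides. Hold it by the wooden handle only, never let the bar tip steeply, do not ram or drop it, and leave the spool, tin and puck alone.

Things in the scene. Friction and masses are not known exactly. Their poses are not given: they have to be found in the camera images.
- bar: Pressing bar: plain metal box-section bar 340 x 36 x 26 mm. Origin: centre of its underside; x along its length, z up. It weighs 0.35 to 0.75 kg with its handle. Hidden weights inside put its centre of mass anywhere from 40 mm on the -x side to 67 mm on the +x side of the middle, about 13 mm above the underside. At the start it lies loose in the tray with its x axis along the tray's.
- carriage (a joint): Position of the handle's carriage along the bar (m): 0 at the middle, growing towards the bar's +x end, stops at +-0.09. It starts parked near the -x end. It slides under about 5 N along the bar (plus 8 N per m/s) and stays where left. Slide it with the bar lying in the tray, whose ends hold the bar back.
- grip (a point): Centre of the upright dark wooden handle, a square block 26 x 26 mm, 48 mm tall. This point is 24 mm below its top, 106 mm above the bar's underside. Room for fingertips down to 24 mm below this point, above the carriage's metal yoke.
- pin (a point): Pin on which the handle swings, along the bar's y axis, 42 mm below the grip point, 64 mm above the bar's underside, in a yoke fixed to the carriage; a weak spring (0.08 N m per rad) keeps the handle upright. Held by the handle, the bar tips freely: off balance its heavy end stays low; near balance it hangs heavy end down, 0.13 to 0.16 rad of tip per 10 mm from pin to centre of mass.
- tray: Wooden tray fixed to the worktop, 400 x 74 x 42 mm, with a trough 372 x 50 mm whose floor is 28 mm above the worktop (walls 14 mm high): 16 mm play at each end of a centred bar, which may slide up to an end wall before the carriage moves. Lower the bar centred, or it catches on an end wall. Origin: centre of its underside; x along its length.
- bed: Press bed fixed to the worktop: dark foot 400 x 110 x 12 mm, on it a light wooden block whose top is 34 mm above the worktop; on either side of it two steel cheeks, at x = +-100 mm, leave a gap 44 mm wide in y, and two end lugs leave 356 mm in x; cheeks and lugs rise 14 mm above the block. Origin: centre of the underside of the foot; x along its length. The bar's underside seated on the block is 34 mm above this origin. Either way round of the bar is fine.
- spool: Empty wooden thread spool, 48 mm across, 46 mm high, standing; origin under its centre. Leave alone.
- tin: Small round tin, 56 mm across, 45 mm high; origin under its centre. Leave alone.
- puck: Steel puck, 52 mm across, 30 mm high; origin under its centre. Leave alone.

How it is judged:
By the outcome, as a careful person would: the job done as asked, in the order asked, and still so for the second after the job is handed in, with the robot touching nothing.
It also fails if it takes over 72 s, if anything falls off the work surface, if the arm or the gripper's body presses on something with over 40 N, if the wrist force passes 120 N, or if a joint passes its speed limit or range.

## Working session

There is one attempt and no reset: what is moved stays moved. The work goes in short steps, Python scripts to look and compute and a tool call to move; the robot and the scene stay as the last step left them, time stands still between calls to the robot, and variables do not carry over. Pictures are saved under pics/ and viewed, at most 10 in all, crops included, and the job is handed in when it is done.

Besides the shell and the picture viewer there is one more tool, called after "Call:" by a JSON object that holds its "api" and its "payload", one argument or row to a line. play_rows: Moves the arm, as the interface text tells. Its arguments: {"type":"object","properties":{"deltas":{"type":"array","items":{"type":"array","items":{"type":"number"}}},"newtons":{"type":"number"}},"required":["deltas"]}

```bash
ls; mkdir -p pics; cat > h.py <<'E'
import numpy as np, cv2
from plant import r, imaging
def cam(n): return imaging.camera(n)
def ray(c,u,v):
    x=np.array([(u-c["cx"])/c["fx"],(v-c["cy"])/c["fy"]]); s=x.copy()
    for _ in range(20): s=x/(1+c["k1"]*(s@s))
    R=np.array(c["R"]);t=np.array(c["t"])
    return -R.T@t, R.T@np.array([s[0],s[1],1.])
def onz(c,u,v,z):
    o,d=ray(c,u,v); return o+d*(z-o[2])/d[2]
def proj(c,X):
    p=np.array(c["R"])@np.array(X,float)+np.array(c["t"]); s=p[:2]/p[2]; s=s*(1+c["k1"]*(s@s))
    return np.array([c["fx"]*s[0]+c["cx"],c["fy"]*s[1]+c["cy"]])
E
python3 - <<'E'
from h import *
for n in("top","side"):
    c=cam(n); cv2.imwrite(f"pics/{n}0.png",c["frame"]); print(n,c["fx"],c["k1"],ray(c,256,192))
print(r.grip_point_offset, r.get_state())
E
```

```text
pics
top 462.6929002466435 -0.15805315949085288 (array([391.51506855,  -8.77907414, 928.94980644]), array([ 0.20589466,  0.01862678, -0.97856274]))
side 353.5583676411719 -0.0037364113737968305 (array([ 382.58157555, -386.69504077,  570.85118745]), array([ 0.2980692 ,  0.61411849, -0.73112667]))
18.8 {'time_s': 0.1, 'qpos': array([-1.22501662e+00,  2.76516350e-01,  1.50599678e+00, -1.19945089e-05,
        1.36068193e+00, -1.21015006e-01]), 'joint_velocities': array([ 0.00210714, -0.00104284, -0.00411073,  0.00088692, -0.00175901,
       -0.00038118]), 'effort': array([ 1.29024884e-03, -4.05456126e+01, -2.37781101e+01,  7.01710163e-02,
        2.99365295e-02, -4.88860962e-05]), 'position': array([ 258.57711119, -513.01660102,  204.7039052 ]), 'ee_rot': array([ 9.72885653e-01,  2.31285242e-01, -9.56790498e-05, -7.95491382e-04]), 'contact_force': array([-0.03427343,  0.24719438, -0.75752901]), 'moment': array([-8.19525828e-02, -8.96370208e-05, -5.68790400e-02]), 'grip_force': 0.0, 'grip_width': 1.0013972829660236}
```

View pics/top0.png

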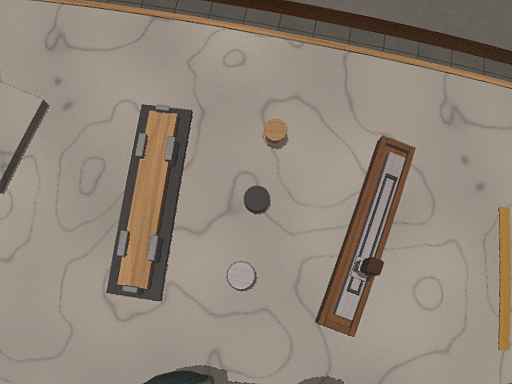

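View pics/side0.png

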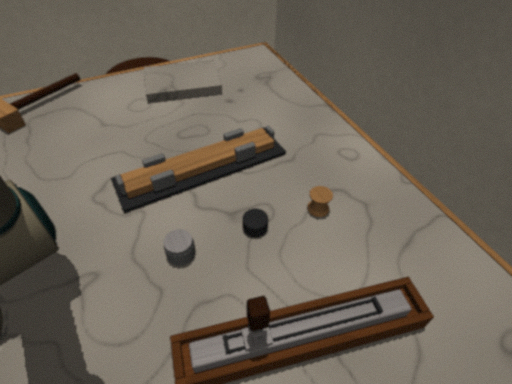

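The top view shows the tray with corners near (382,136), (415,148), (354,335), (317,322), and the handle at about (372,266). The bed's corners are near (142,105), (192,110), (162,300), (107,293), with its block between. The side view shows the same layout, with the handle at (258,312).

```bash
python3 - <<'E'
from h import *
c=cam("top"); f=c["frame"]; hsv=cv2.cvtColor(f,cv2.COLOR_BGR2HSV)
for p in [(372,266),(335,322),(400,165),(150,200),(183,150),(365,325),(140,145)]: print(p,f[p[1],p[0]],hsv[p[1],p[0]])
def rect(mask,z,name):
    cs,_=cv2.findContours(mask,cv2.RETR_EXTERNAL,cv2.CHAIN_APPROX_NONE); k=max(cs,key=cv2.contourArea)
    P=np.array([onz(c,*q[0],z)[:2] for q in k],np.float32)
    m=cv2.minAreaRect(P); print(name,m, "box",cv2.boxPoints(m).round(1).tolist()); return P
box=lambda a,b,x,y:cv2.rectangle(np.zeros(f.shape[:2],np.uint8),(a,b),(x,y),255,-1)
wood=cv2.inRange(hsv,(0,80,30),(14,255,170))&box(300,120,430,350)
rect(cv2.morphologyEx(wood,cv2.MORPH_CLOSE,np.ones((3,3))),42,"tray")
blk=cv2.inRange(hsv,(8,80,100),(25,255,255))&box(100,95,200,305); rect(blk,34,"block")
foot=cv2.inRange(hsv,(0,0,0),(180,255,75))&box(100,95,200,305); rect(cv2.morphologyEx(foot,cv2.MORPH_CLOSE,np.ones((5,5))),12,"foot")
h=cv2.inRange(hsv,(0,30,0),(180,255,75))&box(345,245,395,290); rect(h,158,"handle")
big=cv2.resize(f[120:350,300:430],None,fx=2.6,fy=2.6,interpolation=cv2.INTER_CUBIC)
s=cam("side"); b2=cv2.resize(s["frame"][260:384,160:440],None,fx=2.4,fy=2.4,interpolation=cv2.INTER_CUBIC)
o=np.zeros((600,800,3),np.uint8); o[:598,:338]=big; o2=cv2.resize(b2,(460,204)); o[:204,340:]=o2
b3=cv2.resize(s["frame"][285:365,215:295],(390,390),interpolation=cv2.INTER_CUBIC); o[206:596,345:735]=b3
cv2.imwrite("pics/z1.png",o)
E
```

```text
(372, 266) [38 48 74] [  8 124  74]
(335, 322) [45 63 88] [ 13 125  88]
(400, 165) [144 149 154] [ 15  17 154]
(150, 200) [ 83 123 165] [ 15 127 165]
(183, 150) [74 74 79] [ 0 16 79]
(365, 325) [143 155 162] [ 19  30 162]
(140, 145) [124 125 131] [  4  14 131]
tray ((544.3689575195312, -225.21304321289062), (87.36296844482422, 398.9375305175781), 80.19062805175781) box [[340.3999938964844, -234.3000030517578], [733.5, -302.20001220703125], [748.4000244140625, -216.1999969482422], [355.29998779296875, -148.1999969482422]]
block ((529.74951171875, 218.56207275390625), (359.38336181640625, 59.89918899536133), 3.868077039718628) box [[348.3999938964844, 236.3000030517578], [352.5, 176.60000610351562], [711.0999755859375, 200.8000030517578], [707.0, 260.6000061035156]]
foot ((528.8128662109375, 217.02865600585938), (398.82623291015625, 111.75074005126953), 3.8713366985321045) box [[326.1000061035156, 259.29998779296875], [333.6000061035156, 147.8000030517578], [731.5, 174.6999969482422], [724.0, 286.20001220703125]]
handle ((464.0991516113281, -206.40940856933594), (34.022953033447266, 48.06806945800781), 47.282596588134766) box [[434.8999938964844, -202.60000610351562], [470.20001220703125, -235.1999969482422], [493.29998779296875, -210.1999969482422], [458.0, -177.60000610351562]]
```

View pics/z1.png

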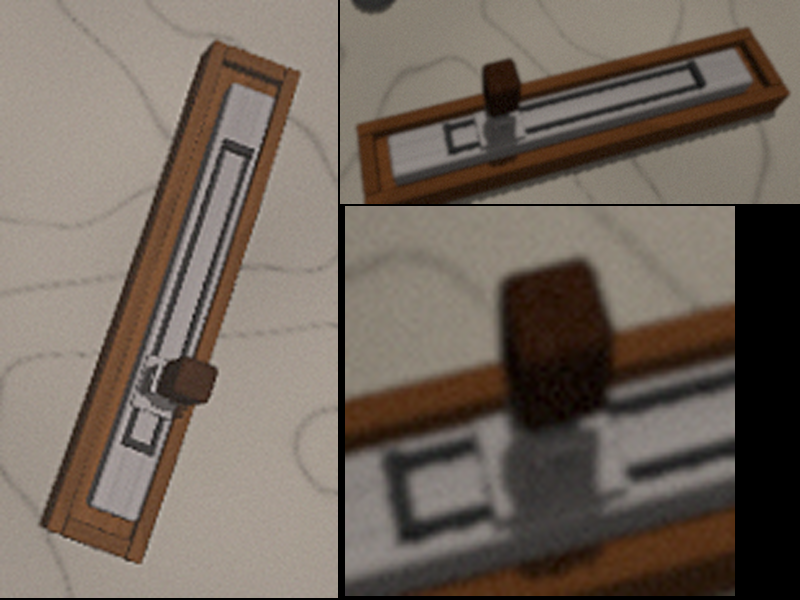

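Zoomed crops: the bar lies in the trough, its ends at crop (113,513) and (254,91). The handle stands near the robot-side end, so the bar's +x points away from the robot. Next I'll fit the axis and predict where the handle is.

```bash
python3 - <<'E'
from h import *
c=cam("top"); s=cam("side")
u=lambda x,y:(300+x/2.6-.3,120+y/2.6-.3)
P=lambda x,y,z:onz(c,*u(x,y),z)[:2]
fr,nr=P(298,72,42),P(143,561,42)
print("right edge",fr,nr,np.linalg.norm(fr-nr))
a=fr-nr;a/=np.linalg.norm(a);n=np.array([-a[1],a[0]])
print("tray ctr",(fr+nr)/2+37*n,np.degrees(np.arctan2(a[1],a[0])))
n1,n2,f1,f2=P(92,505,54),P(135,522,54),P(234,84,54),P(274,98,54)
B=(f1+f2-n1-n2)/2; bc=(n1+n2+f1+f2)/4
print("bar top ctr",bc,"len",np.linalg.norm(B),np.degrees(np.arctan2(B[1],B[0])),np.linalg.norm(n1-n2))
b=B/np.linalg.norm(B)
# side view bar corners (crop scale 460/280)
v=lambda x,y:(160+(x-340)/1.643,260+y/1.643)
m=[onz(s,*v(*q),54)[:2] for q in [(390,160),(396,185),(738,50),(752,78)]]
print("side bar",np.round(m,1), np.mean(m,0), np.linalg.norm(np.mean(m[2:],0)-np.mean(m[:2],0)))
# handle silhouettes centroid, both views
def cent(cc,lo,box):
    hsv=cv2.cvtColor(cc["frame"],cv2.COLOR_BGR2HSV); M=cv2.inRange(hsv,(0,60,0),(180,255,lo)); K=np.zeros_like(M);K[box[1]:box[3],box[0]:box[2]]=255
    M&=K; n_,l,st,ce=cv2.connectedComponentsWithStats(M); i=1+np.argmax(st[1:,4]); print(st[i],ce[i]); return ce[i]
ct=cent(c,88,(358,250,392,285)); cs=cent(s,62,(240,290,280,335))
def tri(p,q):
    o1,d1=ray(c,*p);o2,d2=ray(s,*q);d1/=np.linalg.norm(d1);d2/=np.linalg.norm(d2)
    k=np.linalg.lstsq(np.c_[d1,-d2],o2-o1,rcond=None)[0]; return (o1+k[0]*d1+o2+k[1]*d2)/2, np.linalg.norm(o1+k[0]*d1-o2-k[1]*d2)
X,e=tri(ct,cs); print("handle",X,e,"along",(X[:2]-bc)@b,"lat",(X[:2]-bc)@np.array([-b[1],b[0]]))
for k in(-80,-70,-60):print(k,proj(c,[*(bc+k*b),134]),proj(s,[*(bc+k*b),134]))
E
```

```text
right edge [ 734.59719494 -292.49508209] [ 344.35914502 -228.16172089] 395.505394358109
tray ctr [ 545.49663243 -223.82116783] -9.361392615468112
bar top ctr [ 540.74589388 -226.93840012] len 337.76133264565556 -9.7930543485197 33.45538036931393
side bar [[ 376.5 -200.7]
 [ 374.9 -221.6]
 [ 714.3 -241.6]
 [ 707.  -269.4]] [ 543.18765155 -233.35900093] 337.8696154039836
[360 250  24  35 324] [371.96296296 266.51234568]
[240 297  40  34 706] [257.97592068 314.03116147]
handle [ 470.74953951 -215.19644884  136.68911143] 2.5906161910124976 along -70.97359321990444 lat -0.33482915202650504
-80 [369.97524388 270.73820161] [250.05701141 316.70831674]
-70 [371.80291626 265.28499485] [257.63428303 314.81530778]
-60 [373.61611366 259.85214098] [265.15590945 312.93575017]
```

Call:
{"api": "play_rows", "payload": {
  "deltas": [
    [0, 0, -4, 0.02, 0.03, 0, -1],
    [0, 0, -9, 0.053, 0.075, 0, -1],
    [0, 0, -14, 0.085, 0.12, 0, -1],
    [0, 0, -20, 0.117, 0.165, 0, -1],
    [0, 0, -26, 0.15, 0.21, 0, -1],
    [0, 0, -32, 0.18, 0.254, 0, -1],
    [0, 0, -36, 0.202, 0.285, 0, -1],
    [0, 0, -36.3, 0.212, 0.299, 0, -1],
    [0, 0, -36.3, 0.212, 0.299, 0, -1],
    [0, 0, -36.3, 0.212, 0.299, 0, -1]
  ]
}}

```text
time_s: 1.55
position: [470.4, -215.1, 205.5]
ee_rot: [0.997, -0.083, -0.0, 0.0]
contact_force: [-0.4, 0.0, 0.5]
grip_width: 1.0
grip_force: 0.0
```

```bash
python3 - <<'E'
from h import *
s=r.get_state(); print(s["time_s"],s["position"],s["ee_rot"],s["contact_force"],s["moment"])
for n in("top","side"):
    c=cam(n); cv2.imwrite(f"pics/{n}1.png",c["frame"])
a=cv2.imread("pics/top1.png")[170:350,300:460]; b=cv2.imread("pics/side1.png")[204:384,140:340]
cv2.imwrite("pics/z2.png",np.hstack([cv2.resize(a,None,fx=2.2,fy=2.2),cv2.resize(b,None,fx=2.2,fy=2.2)]))
E
```

```text
1.55 [ 470.39339718 -215.05001133  205.4524836 ] [ 9.96523040e-01 -8.33169036e-02 -2.11539313e-04  2.81260569e-04] [-0.35333114  0.01799093  0.45534412] [-0.00392028  0.01181365 -0.00805197]
```

View pics/z2.png

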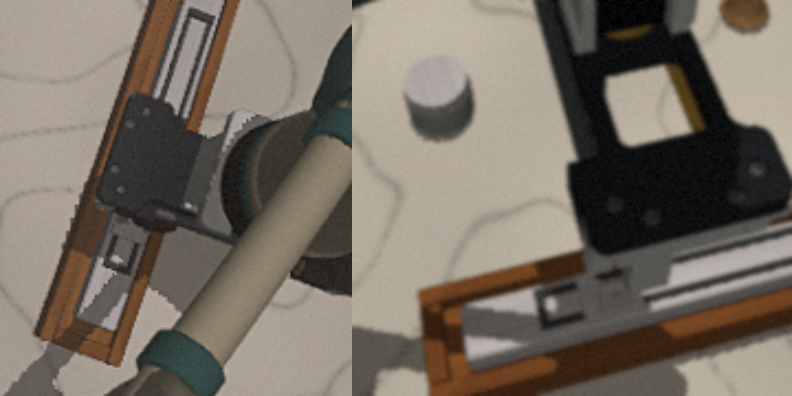

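The gripper sits over the carriage and hides the handle, between the fingers at crop (150,215) in the top view. The slot's near end stays visible just beyond it, as predicted. Now I'll descend and close.

Call:
{"api": "play_rows", "payload": {
  "deltas": [
    [0, 0, 0, 0, 0, -0.015, -1],
    [0, 0, 0, 0, 0, -0.04, -1],
    [0, 0, 0, 0, 0, -0.065, -1],
    [0, 0, 0, 0, 0, -0.082, -1],
    [0, 0, 0, 0, 0, -0.088, -1],
    [0, 0, 0, 0, 0, -0.088, -1],
    [0, 0, 0, 0, 0, -0.088, 0.2],
    [0, 0, 0, 0, 0, -0.088, 0.45],
    [0, 0, 0, 0, 0, -0.088, 0.7],
    [0, 0, 0, 0, 0, -0.088, 1],
    [0, 0, 0, 0, 0, -0.088, 1],
    [0, 0, 0, 0, 0, -0.088, 1]
  ],
  "newtons": 30
}}

```text
time_s: 3.15
position: [470.8, -214.5, 117.5]
ee_rot: [0.997, -0.083, -0.0, 0.0]
contact_force: [0.1, 0.1, -0.2]
grip_width: 0.4
grip_force: 0.0
```

Call:
{"api": "play_rows", "payload": {
  "deltas": [
    [0, 0, 0, 0, 0, 0, 1],
    [0, 0, 0, 0, 0, 0, 1],
    [0, 0, 0, 0, 0, 0, 1],
    [0, 0, 0, 0, 0, 0, 1]
  ],
  "newtons": 30
}}

```text
time_s: 3.65
position: [470.8, -214.3, 117.5]
ee_rot: [0.997, -0.083, -0.0, -0.0]
contact_force: [0.7, 2.4, 0.1]
grip_width: 0.272
grip_force: 30.0
```

Call:
{"api": "play_rows", "payload": {
  "deltas": [
    [0, 0, 0, 0.006, -0.001, 0, 1],
    [0, 0, 0, 0.017, -0.0029, 0, 1],
    [0, 0, 0, 0.03, -0.0051, 0, 1],
    [0, 0, 0, 0.043, -0.0073, 0, 1],
    [0, 0, 0, 0.056, -0.0095, 0, 1],
    [0, 0, 0, 0.069, -0.0117, 0, 1],
    [0, 0, 0, 0.082, -0.0139, 0, 1],
    [0, 0, 0, 0.095, -0.0161, 0, 1],
    [0, 0, 0, 0.1045, -0.0177, 0, 1],
    [0, 0, 0, 0.1045, -0.0177, 0, 1],
    [0, 0, 0, 0.099, -0.0168, 0, 1],
    [0, 0, 0, 0.0887, -0.015, 0, 1],
    [0, 0, 0, 0.0887, -0.015, 0, 1]
  ]
}}

```text
time_s: 5.28
position: [559.3, -230.0, 117.5]
ee_rot: [0.997, -0.083, 0.001, 0.001]
contact_force: [3.1, -0.3, -4.3]
grip_width: 0.276
grip_force: 30.0
```

```bash
python3 - <<'E'
from h import *
s=r.get_state(); print(s["time_s"],s["position"],s["contact_force"],s["moment"])
T=cam("top")["frame"];S=cam("side")["frame"]; cv2.imwrite("pics/top3.png",T);cv2.imwrite("pics/side3.png",S)
o=np.zeros((600,800,3),np.uint8)
o[:,:340]=cv2.resize(T[120:350,300:430],(340,600),interpolation=cv2.INTER_CUBIC)
o[:212,340:]=cv2.resize(S[250:384,150:440],(460,212),interpolation=cv2.INTER_CUBIC)
cv2.imwrite("pics/z3.png",o)
E
```

```text
5.275 [ 559.32827956 -229.9736035   117.46083293] [ 3.14189137 -0.25361453 -4.32264867] [-0.19291245 -0.54872804  0.06897302]
```

View pics/z3.png

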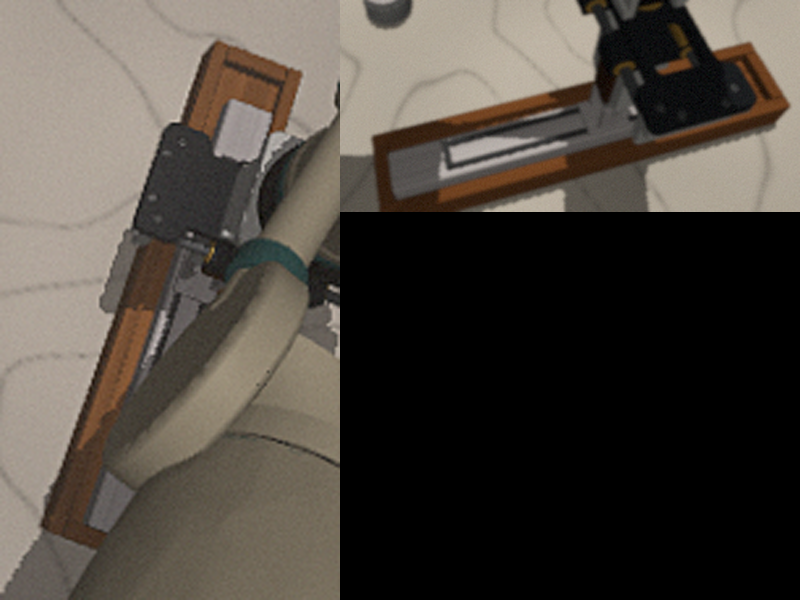

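The bar is now nearer the -x end of the tray, with the carriage right of its middle. The far bar end is at crop (251,103) and the near end at side crop (390,165). I'll measure the pitch from the bar's upper edge in the side view, cutting it with the vertical plane through that edge.

```bash
cat > tilt.py <<'E'
from h import *
YAW=np.radians(-9.6)
def planept(c,u,v,p0,nrm):
    o,d=ray(c,u,v); return o+d*(((p0-o)@nrm)/(d@nrm))
def tilt(s0,yaw=YAW,zb=54,save=None,k0=-165,k1=-60):
    """edge of bar top (y=+18 side), near part; s0: carriage mm"""
    c=cam("side"); f=c["frame"]; st=r.get_state(); g=st["position"].copy()
    a=np.array([np.cos(yaw),np.sin(yaw),0]); n=np.array([-a[1],a[0],0])
    hsv=cv2.GaussianBlur(cv2.cvtColor(f,cv2.COLOR_BGR2HSV),(3,3),0).astype(float)[:,:,1]
    p0=np.array([g[0],g[1],0])-a*s0; e0=p0+18*n
    out=[]
    us=sorted(proj(c,np.r_[(p0+k*a)[:2],zb])[0] for k in(k0,k1))
    for u in range(int(us[0])+2,int(us[1])-2):
        # start row: centre of top face
        k=np.interp(u,us,[k0,k1]); v0=int(proj(c,np.r_[(p0+k*a)[:2],zb])[1])
        col=hsv[:,u]; rows=np.arange(v0-22,v0+6)
        gr=col[rows-1]-col[rows+1]; i=np.argmax(gr)
        if gr[i]>30 and 0<i<len(gr)-1:
            q=gr[i-1]-2*gr[i]+gr[i+1]; v=rows[i]+(.5*(gr[i-1]-gr[i+1])/q if q else 0)
            X=planept(c,u,v,e0,n); out.append(((X-p0)@a,X[2],u,v))
    o=np.array(out)
    if len(o)<10: print("few",len(o)); return c,o
    m=np.ones(len(o),bool)
    for _ in range(5):
        p=np.polyfit(o[m,0],o[m,1],1); res=abs(np.polyval(p,o[:,0])-o[:,1]); m=res<max(1.2,1.5*np.median(res))
    print("t",st["time_s"],"tcp",g.round(1),"F",st["contact_force"].round(2),"n",m.sum(),"of",len(o),"slope rad %.4f z(-165) %.1f z(0) %.1f z(s) %.1f"%(p[0],np.polyval(p,-165),p[1],np.polyval(p,s0)),"med res",np.median(res).round(2))
    return c,o[m]
E
python3 - <<'E'
from tilt import *
c=dict(cam("top")); u=lambda x,y:(300+x*130/340-.3,120+y*230/600-.3)
F=np.mean([onz(c,*u(*q),54)[:2] for q in[(231,98),(271,108)]],0)
a=np.array([np.cos(YAW),np.sin(YAW)]); g=r.get_state()["position"][:2]
s=cam("side"); N=np.mean([onz(s,150+(x-340)/1.586,250+y/1.583,54)[:2] for x,y in[(388,152),(393,178)]],0)
print("far",F,"near",N,np.linalg.norm(F-N),"s from far",170-(F-g)@a,"s from near",-170+(g-N)@a)
c,o=tilt(20); print(o[::8].round(1))
E
```

```text
far [ 697.11303428 -253.31513046] near [ 366.81097634 -191.5843193 ] 336.0210447706881 s from far 30.307683799368135 s from near 26.278973979660975
t 5.525 tcp [ 559.4 -229.9  117.5] F [ 1.76 -1.78 -2.28] n 62 of 68 slope rad -0.0233 z(-165) 54.6 z(0) 50.8 z(s) 50.3 med res 0.41
[[-160.1   54.4  192.   342.4]
 [-148.6   53.5  200.   340.6]
 [-136.9   53.9  208.   338.4]
 [-125.1   54.3  216.   336.2]
 [-113.3   53.5  224.   334.4]
 [-101.4   53.5  232.   332.3]
 [ -89.3   52.2  240.   330.6]
 [ -71.1   52.5  252.   327.4]]
```

Call:
{"api": "play_rows", "payload": {
  "deltas": [
    [0, 0, 0, 0, 0, 0.002, 1],
    [0, 0, 0, 0, 0, 0.005, 1],
    [0, 0, 0, 0, 0, 0.008, 1],
    [0, 0, 0, 0, 0, 0.01, 1],
    [0, 0, 0, 0, 0, 0.01, 1],
    [0, 0, 0, 0, 0, 0.01, 1],
    [0, 0, 0, 0, 0, 0.01, 1],
    [0, 0, 0, 0, 0, 0.01, 1]
  ]
}}

```text
time_s: 6.52
position: [559.4, -229.5, 127.4]
ee_rot: [0.997, -0.083, -0.0, -0.0]
contact_force: [1.0, 0.9, -5.7]
grip_width: 0.275
grip_force: 30.0
```

```bash
python3 - <<'E'
from tilt import *
tilt(28); print(r.get_state()["moment"]); tilt(28)
E
```

```text
t 6.575 tcp [ 559.4 -229.5  127.4] F [ 0.08 -0.21 -6.35] n 69 of 69 slope rad -0.0038 z(-165) 64.5 z(0) 63.8 z(s) 63.7 med res 0.27
[ 0.06207067 -0.01086386 -0.01149887]
t 6.625 tcp [ 559.4 -229.5  127.4] F [ 0.59 -0.44 -6.23] n 69 of 69 slope rad -0.0049 z(-165) 64.8 z(0) 64.0 z(s) 63.8 med res 0.23
```

```bash
python3 - <<'E'
from tilt import *
S=cam("side")["frame"]
cv2.imwrite("pics/z4.png",cv2.resize(S[250:384,160:430],(800,397),interpolation=cv2.INTER_CUBIC))
E
```

```text
(no output)
```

View pics/z4.png

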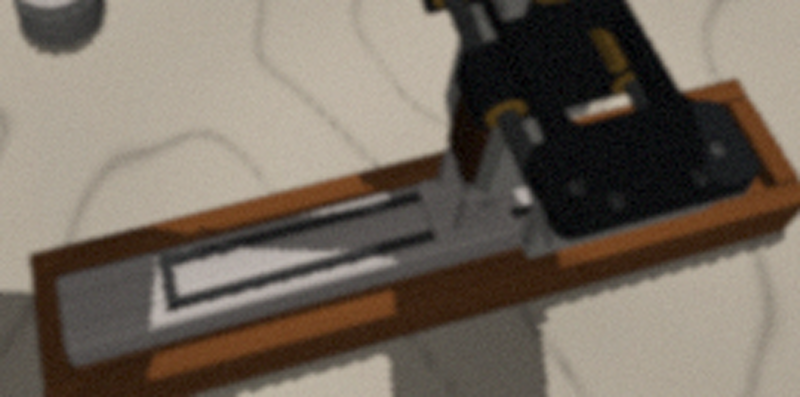

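The bar hangs near level. In the crop its upper edge runs from (57,275) to (418,195), and its near end is only a few mm from the tray's -x wall. I'll centre it, lower it and measure the flat slope in the same grip as a zero reference.

Call:
{"api": "play_rows", "payload": {
  "deltas": [
    [0, 0, 0, 0.006, -0.001, 0, 1],
    [0, 0, 0, 0.0118, -0.002, 0, 1],
    [0, 0, 0, 0.0118, -0.002, 0, 1],
    [0, 0, 0, 0.0118, -0.002, 0, 1],
    [0, 0, 0, 0.0118, -0.002, 0, 1],
    [0, 0, 0, 0.0118, -0.002, 0, 1],
    [0, 0, 0, 0.0118, -0.002, 0, 1]
  ]
}}

```text
time_s: 7.55
position: [571.1, -231.5, 127.5]
ee_rot: [0.997, -0.083, -0.0, 0.0]
contact_force: [0.7, -0.6, -6.3]
grip_width: 0.278
grip_force: 30.0
```

```bash
python3 - <<'E'
from tilt import *
for i in range(4): tilt(28)
E
```

```text
t 7.6 tcp [ 571.2 -231.5  127.5] F [-0.39  0.72 -6.02] n 64 of 68 slope rad -0.1024 z(-165) 79.5 z(0) 62.6 z(s) 59.8 med res 0.41
t 7.65 tcp [ 571.2 -231.5  127.5] F [ 0.41  0.07 -5.24] n 63 of 68 slope rad -0.1016 z(-165) 79.5 z(0) 62.7 z(s) 59.9 med res 0.27
t 7.7 tcp [ 571.2 -231.5  127.5] F [-0.45 -0.5  -6.89] n 63 of 68 slope rad -0.1050 z(-165) 79.6 z(0) 62.3 z(s) 59.4 med res 0.2
t 7.75 tcp [ 571.2 -231.5  127.5] F [ 0.18  0.35 -6.36] n 62 of 68 slope rad -0.1036 z(-165) 79.6 z(0) 62.5 z(s) 59.6 med res 0.39
```

Call:
{"api": "play_rows", "payload": {
  "deltas": [
    [0, 0, 0, 0, 0, -0.002, 1],
    [0, 0, 0, 0, 0, -0.004, 1],
    [0, 0, 0, 0, 0, -0.006, 1],
    [0, 0, 0, 0, 0, -0.008, 1],
    [0, 0, 0, 0, 0, -0.01, 1],
    [0, 0, 0, 0, 0, -0.01, 1],
    [0, 0, 0, 0, 0, -0.01, 1]
  ]
}}

```text
time_s: 8.62
position: [571.3, -231.5, 117.5]
ee_rot: [0.997, -0.083, 0.0, 0.0]
contact_force: [-0.5, -0.2, -4.6]
grip_width: 0.275
grip_force: 30.0
```

```bash
python3 - <<'E'
from tilt import *
for i in range(4): tilt(28)
E
```

```text
t 8.675 tcp [ 571.3 -231.5  117.5] F [-0.35 -0.36 -4.47] n 68 of 68 slope rad -0.0121 z(-165) 54.8 z(0) 52.8 z(s) 52.5 med res 0.28
t 8.725 tcp [ 571.3 -231.5  117.5] F [-0.33 -0.59 -5.3 ] n 67 of 68 slope rad -0.0162 z(-165) 55.2 z(0) 52.5 z(s) 52.0 med res 0.3
t 8.775 tcp [ 571.3 -231.5  117.5] F [ 0.7  -0.4  -5.85] n 66 of 68 slope rad -0.0182 z(-165) 55.3 z(0) 52.3 z(s) 51.7 med res 0.31
t 8.825 tcp [ 571.3 -231.5  117.5] F [ 0.89 -0.5  -4.61] n 67 of 68 slope rad -0.0143 z(-165) 55.2 z(0) 52.9 z(s) 52.5 med res 0.31
```

The first lift had the bar's end jammed against the tray wall. Freed, it tips +x end down by about 0.09 rad, so the handle must go further to +x. I'll slide it there and measure the carriage from the near bar end.

Call:
{"api": "play_rows", "payload": {
  "deltas": [
    [0, 0, 0, 0, 0, -0.001, 1],
    [0, 0, 0, 0.006, -0.001, -0.001, 1],
    [0, 0, 0, 0.014, -0.0024, -0.001, 1],
    [0, 0, 0, 0.022, -0.0037, -0.001, 1],
    [0, 0, 0, 0.0256, -0.0043, -0.001, 1],
    [0, 0, 0, 0.0256, -0.0043, -0.001, 1],
    [0, 0, 0, 0.0256, -0.0043, -0.001, 1]
  ]
}}

```text
time_s: 9.7
position: [596.6, -235.8, 117.4]
ee_rot: [0.997, -0.083, -0.0, 0.0]
contact_force: [-4.3, 2.4, 5.7]
grip_width: 0.276
grip_force: 30.0
```

```bash
cat >> tilt.py <<'E'
def nearend(yaw=YAW,zb=54,lat=(-8,-4,0,4,8)):
    c=cam("side"); sat=cv2.GaussianBlur(cv2.cvtColor(c["frame"],cv2.COLOR_BGR2HSV),(3,3),0)[:,:,1].astype(np.float32)
    g=r.get_state()["position"].copy(); g[2]=zb
    a=np.array([np.cos(yaw),np.sin(yaw),0]); n=np.array([-a[1],a[0],0]); K=np.arange(-265,-150,.5); res=[]
    for l in lat:
        q=np.array([proj(c,g+k*a+l*n) for k in K],np.float32)
        p=cv2.remap(sat,q[None,:,0].copy(),q[None,:,1].copy(),cv2.INTER_LINEAR)[0]
        d=p[:-6]-p[6:]; res.append(K[np.argmax(d)+3])
    print("near end rel grip",res,"s",-170-np.median(res),"bar centre",(g+a*(np.median(res)+170))[:2].round(1), "F",r.get_state()["contact_force"].round(1), "M",r.get_state()["moment"].round(2))
E
python3 - <<'E'
from tilt import *
nearend();nearend();tilt(36)
E
```

```text
near end rel grip [np.float64(-224.5), np.float64(-225.0), np.float64(-224.5), np.float64(-224.0), np.float64(-224.5)] s 54.5 bar centre [ 542.9 -226.7] F [-3.7  1.9  6.1] M [ 0.33  0.93 -0.03]
near end rel grip [np.float64(-224.5), np.float64(-224.0), np.float64(-224.5), np.float64(-224.0), np.float64(-224.5)] s 54.5 bar centre [ 542.9 -226.7] F [-4.   0.8  4.5] M [0.32 0.98 0.01]
t 9.85 tcp [ 596.6 -235.8  117.4] F [-3.88  1.77  5.15] n 67 of 67 slope rad -0.0077 z(-165) 54.8 z(0) 53.5 z(s) 53.2 med res 0.22
```

Call:
{"api": "play_rows", "payload": {
  "deltas": [
    [0, 0, 0, 0, 0, 0.003, 1],
    [0, 0, 0, 0, 0, 0.006, 1],
    [0, 0, 0, 0, 0, 0.009, 1],
    [0, 0, 0, 0, 0, 0.011, 1],
    [0, 0, 0, 0, 0, 0.011, 1],
    [0, 0, 0, 0, 0, 0.011, 1],
    [0, 0, 0, 0, 0, 0.011, 1],
    [0, 0, 0, 0, 0, 0.011, 1]
  ]
}}

```text
time_s: 10.85
position: [596.9, -235.8, 127.5]
ee_rot: [0.997, -0.083, 0.0, 0.0]
contact_force: [0.8, 0.0, -5.2]
grip_width: 0.276
grip_force: 30.0
```

```bash
python3 - <<'E'
from tilt import *
for i in range(3): tilt(54.5)
E
```

```text
t 10.9 tcp [ 596.9 -235.8  127.5] F [-0.84  0.26 -5.75] n 68 of 68 slope rad 0.0384 z(-165) 55.1 z(0) 61.5 z(s) 63.6 med res 0.25
t 10.95 tcp [ 596.9 -235.8  127.5] F [-0.71  0.54 -6.13] n 66 of 68 slope rad 0.0405 z(-165) 55.0 z(0) 61.6 z(s) 63.8 med res 0.21
t 11.0 tcp [ 596.9 -235.8  127.5] F [-0.44  0.46 -5.81] n 68 of 68 slope rad 0.0415 z(-165) 54.9 z(0) 61.7 z(s) 64.0 med res 0.24
```

Call:
{"api": "play_rows", "payload": {
  "deltas": [
    [0, 0, 0, 0, 0, -0.003, 1],
    [0, 0, 0, 0, 0, -0.006, 1],
    [0, 0, 0, 0, 0, -0.009, 1],
    [0, 0, 0, 0, 0, -0.0105, 1],
    [0, 0, 0, 0, 0, -0.0105, 1],
    [0, 0, 0, -0.005, 0.0008, -0.0105, 1],
    [0, 0, 0, -0.012, 0.002, -0.0105, 1],
    [0, 0, 0, -0.0172, 0.0029, -0.0105, 1],
    [0, 0, 0, -0.0172, 0.0029, -0.0105, 1],
    [0, 0, 0, -0.0172, 0.0029, -0.0105, 1]
  ]
}}

```text
time_s: 12.25
position: [580.6, -233.4, 117.5]
ee_rot: [0.997, -0.083, 0.001, 0.0]
contact_force: [4.2, -1.7, -1.1]
grip_width: 0.277
grip_force: 30.0
```

```bash
python3 - <<'E'
from tilt import *
nearend();nearend();tilt(37)
E
```

```text
near end rel grip [np.float64(-220.5), np.float64(-220.0), np.float64(-221.0), np.float64(-220.5), np.float64(-220.0)] s 50.5 bar centre [ 530.8 -225. ] F [ 4.4 -0.3 -1.8] M [-0.3  -0.99 -0.03]
near end rel grip [np.float64(-220.5), np.float64(-220.5), np.float64(-221.0), np.float64(-220.5), np.float64(-220.0)] s 50.5 bar centre [ 530.7 -225. ] F [ 4.4 -1.6 -2.1] M [-0.33 -0.98 -0.02]
t 12.4 tcp [ 580.5 -233.5  117.5] F [ 4.5  -1.28 -0.75] n 68 of 68 slope rad -0.0190 z(-165) 55.0 z(0) 51.9 z(s) 51.2 med res 0.29
```

Call:
{"api": "play_rows", "payload": {
  "deltas": [
    [0, 0, 0, 0, 0, 0.003, 1],
    [0, 0, 0, 0, 0, 0.006, 1],
    [0, 0, 0, 0, 0, 0.009, 1],
    [0, 0, 0, 0, 0, 0.011, 1],
    [0, 0, 0, 0, 0, 0.011, 1],
    [0, 0, 0, 0, 0, 0.011, 1],
    [0, 0, 0, 0, 0, 0.011, 1],
    [0, 0, 0, 0, 0, 0.011, 1],
    [0, 0, 0, 0, 0, 0.011, 1]
  ]
}}

```text
time_s: 13.52
position: [579.4, -232.7, 127.8]
ee_rot: [0.997, -0.083, -0.0, -0.0]
contact_force: [-0.0, 0.6, -5.1]
grip_width: 0.275
grip_force: 30.0
```

```bash
python3 - <<'E'
from tilt import *
for i in range(5): tilt(37)
E
```

```text
t 13.575 tcp [ 579.5 -232.8  127.9] F [-0.42 -0.48 -5.65] n 67 of 68 slope rad 0.0450 z(-165) 56.0 z(0) 63.4 z(s) 65.1 med res 0.29
t 13.625 tcp [ 579.6 -232.8  127.9] F [-0.07 -0.85 -4.84] n 68 of 68 slope rad 0.0457 z(-165) 55.9 z(0) 63.5 z(s) 65.2 med res 0.3
t 13.675 tcp [ 579.6 -232.8  128. ] F [ 0.75 -0.58 -5.5 ] n 68 of 68 slope rad 0.0435 z(-165) 55.9 z(0) 63.1 z(s) 64.7 med res 0.23
t 13.725 tcp [ 579.6 -232.9  128. ] F [ 0.22 -0.13 -5.6 ] n 67 of 68 slope rad 0.0429 z(-165) 55.9 z(0) 63.0 z(s) 64.5 med res 0.26
t 13.775 tcp [ 579.7 -232.9  128. ] F [-0.95 -1.13 -5.58] n 68 of 68 slope rad 0.0496 z(-165) 55.7 z(0) 63.8 z(s) 65.7 med res 0.27
```

The bar slid back to the -x wall with the carriage at 50.5. With the wall holding it, a slide of -14.5 should now move the carriage itself.

Call:
{"api": "play_rows", "payload": {
  "deltas": [
    [0, 0, 0, 0, 0, -0.003, 1],
    [0, 0, 0, 0, 0, -0.006, 1],
    [0, 0, 0, 0, 0, -0.009, 1],
    [0, 0, 0, 0, 0, -0.0112, 1],
    [0, 0, 0, 0, 0, -0.0112, 1],
    [0, 0, 0, -0.005, 0.0008, -0.0112, 1],
    [0, 0, 0, -0.01, 0.0017, -0.0112, 1],
    [0, 0, 0, -0.0143, 0.0024, -0.0112, 1],
    [0, 0, 0, -0.0143, 0.0024, -0.0112, 1],
    [0, 0, 0, -0.0143, 0.0024, -0.0112, 1]
  ]
}}

```text
time_s: 15.02
position: [566.7, -231.1, 117.5]
ee_rot: [0.997, -0.083, 0.002, 0.001]
contact_force: [4.8, -0.9, -1.9]
grip_width: 0.274
grip_force: 30.0
```

```bash
python3 - <<'E'
from tilt import *
nearend();nearend();tilt(37)
E
```

```text
near end rel grip [np.float64(-206.5), np.float64(-206.0), np.float64(-207.0), np.float64(-206.5), np.float64(-206.0)] s 36.5 bar centre [ 530.7 -225. ] F [ 4.2 -0.8 -2.8] M [-0.15 -1.06 -0.02]
near end rel grip [np.float64(-206.5), np.float64(-206.0), np.float64(-206.5), np.float64(-206.5), np.float64(-206.0)] s 36.5 bar centre [ 530.7 -225. ] F [ 4.6 -1.2 -3. ] M [-0.19 -1.11 -0.02]
t 15.175 tcp [ 566.6 -231.   117.5] F [ 4.69 -1.16 -2.61] n 68 of 69 slope rad -0.0209 z(-165) 55.9 z(0) 52.5 z(s) 51.7 med res 0.34
```

Call:
{"api": "play_rows", "payload": {
  "deltas": [
    [0, 0, 0, 0, 0, 0.003, 1],
    [0, 0, 0, 0.003, -0.0005, 0.006, 1],
    [0, 0, 0, 0.008, -0.0013, 0.009, 1],
    [0, 0, 0, 0.012, -0.002, 0.011, 1],
    [0, 0, 0, 0.012, -0.002, 0.011, 1],
    [0, 0, 0, 0.012, -0.002, 0.011, 1],
    [0, 0, 0, 0.012, -0.002, 0.011, 1],
    [0, 0, 0, 0.012, -0.002, 0.011, 1],
    [0, 0, 0, 0.012, -0.002, 0.011, 1]
  ]
}}

```text
time_s: 16.3
position: [577.3, -232.5, 127.8]
ee_rot: [0.997, -0.083, -0.0, 0.0]
contact_force: [0.3, -0.2, -6.7]
grip_width: 0.275
grip_force: 30.0
```

```bash
python3 - <<'E'
from tilt import *
for i in range(5): tilt(37)
E
```

```text
t 16.35 tcp [ 577.3 -232.5  127.8] F [ 0.19 -0.36 -5.31] n 68 of 68 slope rad 0.0063 z(-165) 63.0 z(0) 64.1 z(s) 64.3 med res 0.29
t 16.4 tcp [ 577.3 -232.5  127.8] F [ 0.39 -0.52 -5.78] n 68 of 68 slope rad 0.0075 z(-165) 62.9 z(0) 64.1 z(s) 64.4 med res 0.25
t 16.45 tcp [ 577.3 -232.5  127.8] F [-0.48 -0.11 -6.58] n 68 of 68 slope rad 0.0080 z(-165) 62.8 z(0) 64.2 z(s) 64.5 med res 0.24
t 16.5 tcp [ 577.3 -232.5  127.8] F [-0.15 -0.57 -5.41] n 68 of 68 slope rad 0.0087 z(-165) 62.7 z(0) 64.2 z(s) 64.5 med res 0.21
t 16.55 tcp [ 577.4 -232.5  127.8] F [ 0.18 -0.47 -5.81] n 68 of 68 slope rad 0.0099 z(-165) 62.7 z(0) 64.4 z(s) 64.7 med res 0.17
```

Call:
{"api": "play_rows", "payload": {
  "deltas": [
    [0, 0, 0, -0.004, 0.0007, -0.002, 1],
    [0, 0, 0, -0.008, 0.0013, -0.004, 1],
    [0, 0, 0, -0.011, 0.0018, -0.007, 1],
    [0, 0, 0, -0.011, 0.0018, -0.0105, 1],
    [0, 0, 0, -0.011, 0.0018, -0.0113, 1],
    [0, 0, 0, -0.0125, 0.0021, -0.0113, 1],
    [0, 0, 0, -0.0136, 0.0023, -0.0113, 1],
    [0, 0, 0, -0.0136, 0.0023, -0.0113, 1]
  ]
}}

```text
time_s: 17.55
position: [565.9, -230.8, 117.4]
ee_rot: [0.997, -0.083, 0.002, 0.001]
contact_force: [4.9, -0.1, 0.4]
grip_width: 0.272
grip_force: 30.0
```

```bash
python3 - <<'E'
from tilt import *
nearend();nearend();tilt(35)
E
```

```text
near end rel grip [np.float64(-205.5), np.float64(-205.5), np.float64(-206.0), np.float64(-205.5), np.float64(-205.0)] s 35.5 bar centre [ 530.8 -224.8] F [6.1 0.3 0.4] M [ 0.01 -1.14  0.  ]
near end rel grip [np.float64(-205.5), np.float64(-205.0), np.float64(-205.5), np.float64(-205.5), np.float64(-205.0)] s 35.5 bar centre [ 530.9 -224.8] F [ 5.2 -0.7 -0.7] M [-0.01 -1.12 -0.05]
t 17.7 tcp [ 565.8 -230.8  117.4] F [ 4.94 -0.06 -0.06] n 68 of 68 slope rad -0.0199 z(-165) 55.7 z(0) 52.4 z(s) 51.7 med res 0.3
```

Call:
{"api": "play_rows", "payload": {
  "deltas": [
    [0, 0, 0, 0, 0, 0.003, 1],
    [0, 0, 0, 0.003, -0.0005, 0.006, 1],
    [0, 0, 0, 0.008, -0.0013, 0.009, 1],
    [0, 0, 0, 0.012, -0.002, 0.0115, 1],
    [0, 0, 0, 0.012, -0.002, 0.0115, 1],
    [0, 0, 0, 0.012, -0.002, 0.0115, 1],
    [0, 0, 0, 0.012, -0.002, 0.0115, 1],
    [0, 0, 0, 0.012, -0.002, 0.0115, 1],
    [0, 0, 0, 0.012, -0.002, 0.0115, 1],
    [0, 0, 0, 0.012, -0.002, 0.0115, 1]
  ]
}}

```text
time_s: 18.95
position: [575.7, -232.2, 128.0]
ee_rot: [0.997, -0.083, -0.0, 0.0]
contact_force: [0.3, 0.1, -5.2]
grip_width: 0.276
grip_force: 30.0
```

```bash
python3 - <<'E'
from tilt import *
for i in range(5): tilt(35)
E
```

```text
t 19.0 tcp [ 575.8 -232.2  128. ] F [-0.55 -0.3  -5.78] n 67 of 68 slope rad -0.0073 z(-165) 66.0 z(0) 64.8 z(s) 64.6 med res 0.27
t 19.05 tcp [ 575.7 -232.2  128. ] F [-0.21  0.62 -5.4 ] n 68 of 68 slope rad -0.0085 z(-165) 66.1 z(0) 64.6 z(s) 64.3 med res 0.21
t 19.1 tcp [ 575.7 -232.2  128. ] F [ 0.07 -0.3  -6.46] n 67 of 68 slope rad -0.0079 z(-165) 66.1 z(0) 64.8 z(s) 64.5 med res 0.24
t 19.15 tcp [ 575.8 -232.2  128. ] F [ 0.31  0.63 -6.48] n 68 of 68 slope rad -0.0090 z(-165) 66.1 z(0) 64.6 z(s) 64.3 med res 0.18
t 19.2 tcp [ 575.8 -232.2  128. ] F [ 0.42  0.23 -4.82] n 67 of 68 slope rad -0.0090 z(-165) 66.0 z(0) 64.5 z(s) 64.2 med res 0.23
```

Level: slope -0.0085 against the flat reference of about -0.016. Lifting straight up and holding.

Call:
{"api": "play_rows", "payload": {
  "deltas": [
    [0, 0, 0, 0, 0, 0.003, 1],
    [0, 0, 0, 0, 0, 0.01, 1],
    [0, 0, 0, 0, 0, 0.021, 1],
    [0, 0, 0, 0, 0, 0.034, 1],
    [0, 0, 0, 0, 0, 0.048, 1],
    [0, 0, 0, 0, 0, 0.062, 1],
    [0, 0, 0, 0, 0, 0.076, 1],
    [0, 0, 0, 0, 0, 0.089, 1],
    [0, 0, 0, 0, 0, 0.1, 1],
    [0, 0, 0, 0, 0, 0.107, 1],
    [0, 0, 0, 0, 0, 0.11, 1],
    [0, 0, 0, 0, 0, 0.11, 1],
    [0, 0, 0, 0, 0, 0.11, 1],
    [0, 0, 0, 0, 0, 0.11, 1],
    [0, 0, 0, 0, 0, 0.11, 1],
    [0, 0, 0, 0, 0, 0.11, 1],
    [0, 0, 0, 0, 0, 0.11, 1],
    [0, 0, 0, 0, 0, 0.11, 1],
    [0, 0, 0, 0, 0, 0.11, 1],
    [0, 0, 0, 0, 0, 0.11, 1]
  ]
}}

```text
time_s: 21.7
position: [575.8, -232.2, 238.0]
ee_rot: [0.997, -0.083, 0.0, 0.0]
contact_force: [0.2, 0.1, -5.7]
grip_width: 0.279
grip_force: 30.0
```

Call:
{"api": "play_rows", "payload": {
  "deltas": [
    [0, 0, 0, 0, 0, 0, 1],
    [0, 0, 0, 0, 0, 0, 1],
    [0, 0, 0, 0, 0, 0, 1],
    [0, 0, 0, 0, 0, 0, 1],
    [0, 0, 0, 0, 0, 0, 1],
    [0, 0, 0, 0, 0, 0, 1]
  ]
}}

```text
time_s: 22.45
position: [575.8, -232.2, 238.0]
ee_rot: [0.997, -0.083, 0.0, 0.0]
contact_force: [0.5, -0.6, -6.5]
grip_width: 0.274
grip_force: 30.0
```

```bash
python3 - <<'E'
from tilt import *
print(r.get_state()["position"],r.get_state()["contact_force"])
T=cam("top")["frame"];S=cam("side")["frame"]; cv2.imwrite("pics/top5.png",T);cv2.imwrite("pics/side5.png",S)
cv2.imwrite("pics/z5.png",np.vstack([cv2.resize(S[204:384,130:450],(530,298)),cv2.resize(T[110:290,200:512],(530,302))]))
E
```

```text
[ 575.77478047 -232.22170858  237.99256569] [ 0.47293378 -0.64043872 -6.51117284]
```

View pics/z5.png

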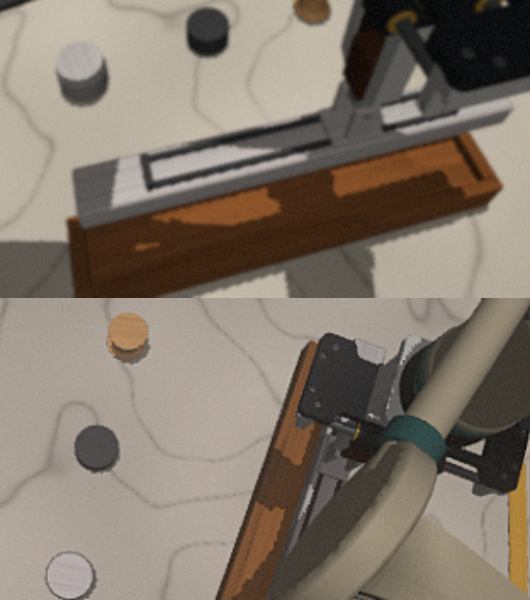

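The bar hangs clear above the tray, both ends visible in the side crop: near lower front corner (85,226), far lower front corner (511,121). I'll check level from those, then plan the carry.

```bash
python3 - <<'E'
from tilt import *
c=cam("side"); g=r.get_state()["position"]
for yaw in(-9.56,):
    y=np.radians(yaw);a=np.array([np.cos(y),np.sin(y),0]);n=np.array([-a[1],a[0],0]);p0=np.array([g[0],g[1],0])-35.3*a
    for nm,off,u,v in[("near low front",-18,85,226),("far low front",-18,511,121),("near top front",-18,81,203),("far top front",-18,508,105),("near top back",18,74,170)]:
        X=planept(c,130+u*.604,204+v*.604,p0+off*n,n); print(nm,(X-p0)@a,X[2])
# front lower edge: boundary profile by saturation
sat=cv2.GaussianBlur(cv2.cvtColor(c["frame"],cv2.COLOR_BGR2HSV),(3,3),0)[:,:,1].astype(float)
o=[]
for k in np.r_[np.arange(-150,160,3)]:
    u,v=proj(c,np.r_[(p0+k*a-18*n)[:2],150.]); u=int(round(u)); rows=np.arange(int(v)-8,int(v)+9)
    gr=sat[rows+1,u]-sat[rows-1,u]; i=np.argmax(gr)
    if gr[i]>30: X=planept(c,u,rows[i],p0-18*n,n); o.append(((X-p0)@a,X[2]))
o=np.array(o); m=np.ones(len(o),bool)
for _ in range(5): p=np.polyfit(o[m,0],o[m,1],1); m=abs(np.polyval(p,o[:,0])-o[:,1])<2
print(len(o),m.sum(),p,o[m,0].min(),o[m,0].max())
E
```

```text
near low front -166.37827544428862 158.8533171052391
far low front 174.6568150671374 149.62726499769576
near top front -163.6255259863719 196.685153788315
far top front 157.91407775163086 181.15556095726527
near top back -167.74563384960885 172.3326055865968
98 95 [-1.22135534e-02  1.52794589e+02] -149.83140553657694 133.48997259394358
```

Level confirmed: slope -0.012 over 280 mm, within the bias. Carrying over with a +13.4° turn.

Call:
{"api": "play_rows", "payload": {
  "deltas": [
    [0, 0, 0.2, -0.0002, 0.006, 0, 1],
    [0, 0, 0.6, -0.0005, 0.02, 0, 1],
    [0, 0, 1.2, -0.001, 0.04, 0, 1],
    [0, 0, 2, -0.0017, 0.066, 0, 1],
    [0, 0, 2.8, -0.0024, 0.094, 0, 1],
    [0, 0, 3.6, -0.0031, 0.122, 0, 1],
    [0, 0, 4.4, -0.0038, 0.15, 0, 1],
    [0, 0, 5.3, -0.0046, 0.178, 0, 1],
    [0, 0, 6.1, -0.0053, 0.206, 0, 1],
    [0, 0, 6.9, -0.006, 0.234, 0, 1],
    [0, 0, 7.8, -0.0067, 0.262, 0, 1],
    [0, 0, 8.6, -0.0074, 0.29, 0, 1],
    [0, 0, 9.4, -0.0082, 0.318, 0, 1],
    [0, 0, 10.3, -0.0089, 0.346, 0, 1],
    [0, 0, 11.1, -0.0096, 0.374, 0, 1],
    [0, 0, 11.9, -0.0103, 0.4, 0, 1],
    [0, 0, 12.6, -0.0109, 0.423, 0, 1],
    [0, 0, 13.1, -0.0113, 0.441, 0, 1],
    [0, 0, 13.4, -0.0116, 0.45, 0, 1],
    [0, 0, 13.4, -0.0116, 0.4521, 0, 1]
  ]
}}

```text
time_s: 25.1
position: [563.9, 220.2, 238.0]
ee_rot: [0.999, 0.034, -0.0, 0.0]
contact_force: [-0.3, -0.7, -4.8]
grip_width: 0.275
grip_force: 30.0
```

Call:
{"api": "play_rows", "payload": {
  "deltas": [
    [0, 0, 0, 0, 0, -0.005, 1],
    [0, 0, 0, 0, 0, -0.015, 1],
    [0, 0, 0, 0, 0, -0.028, 1],
    [0, 0, 0, 0, 0, -0.04, 1],
    [0, 0, 0, 0, 0, -0.05, 1],
    [0, 0, 0, 0, 0, -0.055, 1],
    [0, 0, 0, 0, 0, -0.055, 1],
    [0, 0, 0, 0, 0, -0.055, 1],
    [0, 0, 0, 0, 0, -0.055, 1],
    [0, 0, 0, 0, 0, -0.055, 1]
  ]
}}

```text
time_s: 26.35
position: [564.3, 220.0, 183.4]
ee_rot: [0.999, 0.034, 0.0, -0.0]
contact_force: [0.2, 0.3, -5.9]
grip_width: 0.275
grip_force: 30.0
```

```bash
python3 - <<'E'
from tilt import *
st=r.get_state(); print(st["time_s"],st["position"],st["ee_rot"])
T=cam("top")["frame"];S=cam("side")["frame"]; cv2.imwrite("pics/top6.png",T);cv2.imwrite("pics/side6.png",S)
cv2.imwrite("pics/z6.png",np.hstack([cv2.resize(T[90:310,90:240],(400,587),interpolation=cv2.INTER_CUBIC),np.vstack([cv2.resize(S[110:220,100:300],(400,220),interpolation=cv2.INTER_CUBIC),cv2.resize(cv2.imread("pics/side0.png")[110:220,100:300],(400,220),interpolation=cv2.INTER_CUBIC),np.zeros((147,400,3),np.uint8)])]))
E
```

```text
26.35 [564.33332576 219.95691127 183.36304017] [ 9.99436312e-01  3.35699032e-02  3.42767686e-04 -3.95257504e-05]
```

View pics/z6.png

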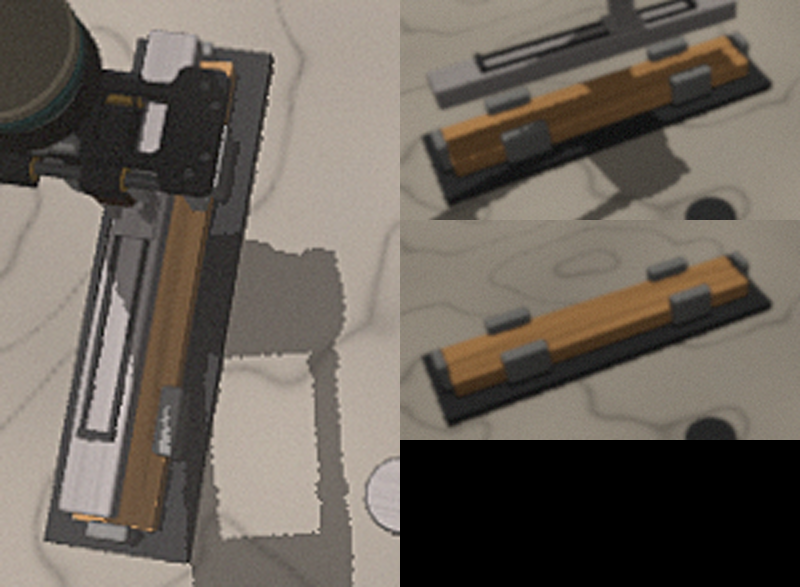

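The bar hangs over the bed, tracking its direction: near end at top crop (57..113, 513), the bed's near lug at (107,528). I'll measure the bed precisely from the wood strip between cheeks and lugs in the first pictures, and the bar in hand from the latest.

```bash
python3 - <<'E'
from tilt import *
st=r.get_state()
cams={n:cam(n) for n in("top","side")}
yaw=np.radians(3.87);a=np.array([np.cos(yaw),np.sin(yaw),0]);n=np.array([-a[1],a[0],0]);B=np.array([529,217.5,0])
def prof(c,img,p,d,K,z,chan=1):
    ch=cv2.GaussianBlur(cv2.cvtColor(img,cv2.COLOR_BGR2HSV),(3,3),0)[:,:,chan].astype(np.float32)
    q=np.array([proj(c,np.r_[(p+k*d)[:2],z]) for k in K],np.float32)
    return cv2.remap(ch,q[None,:,0].copy(),q[None,:,1].copy(),cv2.INTER_LINEAR)[0]
def edge(c,img,p,d,lo,hi,z,sign):
    K=np.arange(lo,hi,.25); v=prof(c,img,p,d,K,z); w=8; g=sign*(v[2*w:]-v[:-2*w]); i=np.argmax(g)
    wt=np.clip(g-g[i]*.5,0,None); wt[np.abs(np.arange(len(g))-i)>8]=0
    return (wt*(K[w:-w])).sum()/wt.sum(), g[i]
for nm in cams:
    c=cams[nm]; img=cv2.imread(f"pics/{nm}0.png")
    for x in(-100,100):
        L=[];R=[]
        for dx in(-9,-6,-3,0,3,6,9):
            p=B+(x+dx)*a
            L.append(edge(c,img,p,n,10,34,34,-1)[0]); R.append(edge(c,img,p,n,-34,-10,48,1)[0])
        print(nm,"x",x,"left(34)",np.median(L).round(2),np.std(L).round(1),"right(48)",np.median(R).round(2),np.std(R).round(1),"gap",np.median(L)-np.median(R),"mid",(np.median(L)+np.median(R))/2)
    E=[[edge(c,img,B+l*n,a,160,195,34,-1)[0],edge(c,img,B+l*n,a,-195,-160,34,1)[0]] for l in(-4,-2,0,2,4)]
    print(nm,"lugs",np.median(E,0),np.median(E,0).mean())
E
```

```text
top x -100 left(34) 23.63 0.2 right(48) -21.72 0.2 gap 45.35352005403023 mid 0.9544405883027753
top x 100 left(34) 23.87 0.3 right(48) -21.72 0.1 gap 45.59385601715381 mid 1.077571545828599
top lugs [ 179.5624119  -177.74911409] 0.9066489022197572
side x -100 left(34) 25.95 0.5 right(48) -22.81 0.4 gap 48.753120351270894 mid 1.568781151169187
side x 100 left(34) 25.25 0.7 right(48) -23.26 0.4 gap 48.503452366593244 mid 0.9945933919397767
side lugs [ 183.25317116 -175.21561462] 4.018778271480528
```

```bash
python3 - <<'E'
from tilt import *
c=cam("top"); g=r.get_state()["position"]
yaw=np.radians(3.87);a=np.array([np.cos(yaw),np.sin(yaw)]);n=np.array([-a[1],a[0]]);B=np.array([529.9,218.6])
for z in(120,122,124):
    P=[onz(c,90+(x)*.375-.3,90+y*.3748-.3,z)[:2] for x,y in[(57,510),(113,517)]]
    M=np.mean(P,0); print(z,[((p-B)@a,(p-B)@n) for p in P],"mid",(M-B)@a,(M-B)@n)
img=c["frame"]; v=cv2.cvtColor(cv2.GaussianBlur(img,(3,3),0),cv2.COLOR_BGR2GRAY).astype(np.float32)
for k in(-160,-150,-140,-60):
    K=np.arange(-45,45,1.); q=np.array([proj(c,np.r_[B+k*a+l*n,122]) for l in K],np.float32)
    p=cv2.remap(v,q[None,:,0].copy(),q[None,:,1].copy(),1)[0]; print(k,p[10:80:2].astype(int).tolist())
print((g[:2]-B)@a,(g[:2]-B)@n)
E
```

```text
120 [(np.float64(-173.58549882314685), np.float64(16.803037559648867)), (np.float64(-172.45507973193793), np.float64(-21.02571353239392))] mid -173.0202892775424 -2.1113379863725115
122 [(np.float64(-173.53563257238568), np.float64(16.223709571351034)), (np.float64(-172.40800826295978), np.float64(-21.511515937791454))] mid -172.97182041767272 -2.643903183220209
124 [(np.float64(-173.4857663216245), np.float64(15.644381583053171)), (np.float64(-172.36093679398164), np.float64(-21.997318343189022))] mid -172.9233515578031 -3.176468380067909
-160 [88, 88, 88, 90, 89, 81, 70, 75, 114, 157, 177, 181, 178, 174, 174, 176, 176, 176, 175, 172, 170, 172, 174, 175, 171, 139, 85, 72, 98, 135, 154, 157, 161, 167, 170]
-150 [87, 89, 90, 91, 89, 80, 68, 75, 113, 159, 179, 180, 178, 174, 174, 176, 177, 176, 175, 172, 170, 171, 173, 174, 172, 138, 84, 71, 93, 132, 159, 166, 168, 169, 171]
-140 [87, 88, 89, 90, 89, 81, 69, 75, 113, 157, 178, 180, 177, 173, 174, 176, 177, 176, 175, 171, 170, 172, 174, 177, 173, 136, 84, 71, 96, 141, 168, 170, 169, 168, 168]
-60 [80, 80, 84, 89, 87, 77, 69, 73, 86, 97, 90, 72, 74, 118, 168, 180, 176, 175, 175, 166, 122, 73, 72, 113, 153, 131, 83, 72, 95, 135, 157, 160, 159, 159, 158]
34.27500024510607 -1.0129743565792337
```

Vision puts the bar 1.1 mm off laterally, which agrees with the arm's reading, and 1–3 mm short along the bed. I'll correct that and lower.

Call:
{"api": "play_rows", "payload": {
  "deltas": [
    [0, 0, 0, 0.001, 0.0006, -0.004, 1],
    [0, 0, 0, 0.0019, 0.0011, -0.012, 1],
    [0, 0, 0, 0.0019, 0.0011, -0.022, 1],
    [0, 0, 0, 0.0019, 0.0011, -0.031, 1],
    [0, 0, 0, 0.0019, 0.0011, -0.038, 1],
    [0, 0, 0, 0.0019, 0.0011, -0.042, 1],
    [0, 0, 0, 0.0019, 0.0011, -0.043, 1],
    [0, 0, 0, 0.0019, 0.0011, -0.043, 1],
    [0, 0, 0, 0.0019, 0.0011, -0.045, 1],
    [0, 0, 0, 0.0019, 0.0011, -0.048, 1],
    [0, 0, 0, 0.0019, 0.0011, -0.051, 1],
    [0, 0, 0, 0.0019, 0.0011, -0.054, 1],
    [0, 0, 0, 0.0019, 0.0011, -0.056, 1],
    [0, 0, 0, 0.0019, 0.0011, -0.0575, 1],
    [0, 0, 0, 0.0019, 0.0011, -0.0575, 1],
    [0, 0, 0, 0.0019, 0.0011, -0.0575, 1]
  ]
}}

```text
time_s: 28.6
position: [566.1, 221.0, 125.6]
ee_rot: [0.999, 0.034, 0.0, 0.0]
contact_force: [0.8, -0.2, -5.4]
grip_width: 0.272
grip_force: 30.0
```

```bash
python3 - <<'E'
from tilt import *
T=cam("top")["frame"];S=cam("side")["frame"]; print(r.get_state()["contact_force"],r.get_state()["moment"])
cv2.imwrite("pics/z7.png",np.hstack([cv2.resize(T[90:310,90:240],(400,587),interpolation=cv2.INTER_CUBIC),np.vstack([cv2.resize(S[110:220,100:300],(400,220),interpolation=cv2.INTER_CUBIC),np.zeros((367,400,3),np.uint8)])]))
E
```

```text
[ 0.21099263  1.52413336 -6.38908566] [0.03679286 0.00476293 0.0261464 ]
```

View pics/z7.png

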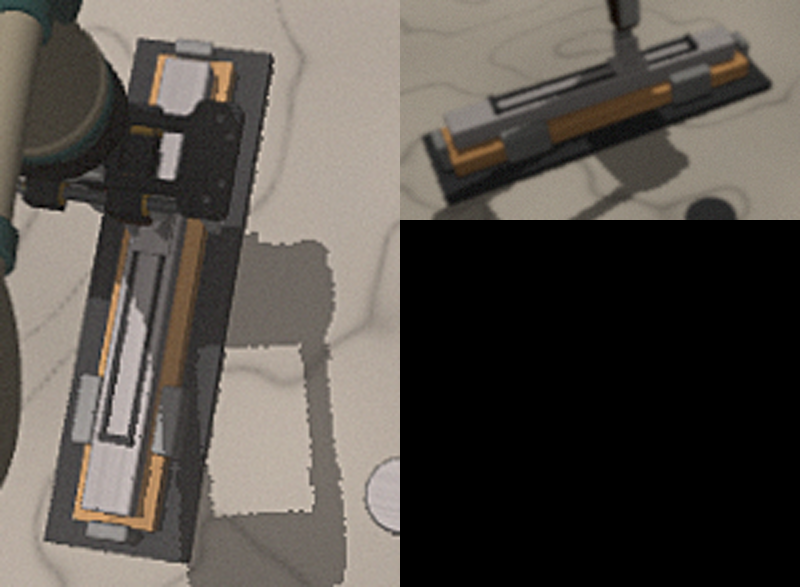

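The bar sits between the cheeks and inside both lugs: near end at top crop (108,513), wood visible on both sides at (78,515) and (155,510). Nothing is touching yet and it still hangs 2 mm high. Setting it down slowly.

Call:
{"api": "play_rows", "payload": {
  "deltas": [
    [0, 0, 0, 0, 0, -0.0005, 1],
    [0, 0, 0, 0, 0, -0.001, 1],
    [0, 0, 0, 0, 0, -0.0015, 1],
    [0, 0, 0, 0, 0, -0.002, 1],
    [0, 0, 0, 0, 0, -0.0024, 1],
    [0, 0, 0, 0, 0, -0.0024, 1],
    [0, 0, 0, 0, 0, -0.0024, 1]
  ]
}}

```text
time_s: 29.58
position: [566.1, 221.0, 123.5]
ee_rot: [0.999, 0.034, 0.0, -0.0]
contact_force: [-1.4, -0.4, -2.7]
grip_width: 0.277
grip_force: 30.0
```

Call:
{"api": "play_rows", "payload": {
  "deltas": [
    [0, 0, 0, 0, 0, -0.0003, 1],
    [0, 0, 0, 0, 0, -0.0006, 1],
    [0, 0, 0, 0, 0, -0.0006, 1],
    [0, 0, 0, 0, 0, -0.0006, 1]
  ]
}}

```text
time_s: 30.08
position: [566.1, 221.1, 123.4]
ee_rot: [0.999, 0.034, 0.0, -0.0]
contact_force: [-2.2, -0.4, 5.4]
grip_width: 0.276
grip_force: 30.0
```

```bash
python3 - <<'E'
from tilt import *
for i in range(4): print(r.get_state()["contact_force"].round(1),r.get_state()["moment"].round(2)); cam("side")
E
```

```text
[-2.2 -0.4  5.4] [-0.07  0.68 -0.07]
[-2.2 -0.5  5.8] [-0.11  0.7  -0.02]
[-3.  -0.6  6.7] [-0.13  0.67  0.02]
[-2.8 -0.5  5. ] [-0.14  0.68  0.03]
```

Seated, with light pressure upward. Open the fingers slowly, then retreat straight up.

Call:
{"api": "play_rows", "payload": {
  "deltas": [
    [0, 0, 0, 0, 0, 0.0003, 0.4],
    [0, 0, 0, 0, 0, 0.0003, 0.2],
    [0, 0, 0, 0, 0, 0.0003, 0],
    [0, 0, 0, 0, 0, 0.0003, -0.2],
    [0, 0, 0, 0, 0, 0.0003, -0.4],
    [0, 0, 0, 0, 0, 0.0003, -0.6],
    [0, 0, 0, 0, 0, 0.0003, -0.6],
    [0, 0, 0, 0, 0, 0.0003, -0.6]
  ]
}}

```text
time_s: 31.28
position: [566.1, 221.0, 122.8]
ee_rot: [0.999, 0.034, 0.0, 0.0]
contact_force: [-0.3, 0.6, -0.3]
grip_width: 0.804
grip_force: 0.0
```

Call:
{"api": "play_rows", "payload": {
  "deltas": [
    [0, 0, 0, 0, 0, 0.005, -0.6],
    [0, 0, 0, 0, 0, 0.015, -0.6],
    [0, 0, 0, 0, 0, 0.03, -0.6],
    [0, 0, 0, 0, 0, 0.05, -0.6],
    [0, 0, 0, 0, 0, 0.08, -0.6],
    [0, 0, 0, 0, 0, 0.11, -0.6],
    [0, 0, 0, 0, 0, 0.135, -0.6],
    [0, 0, 0, 0, 0, 0.15, -0.6],
    [0, 0, 0, 0, 0, 0.15, -0.6],
    [0, 0, 0, 0, 0, 0.15, -0.6]
  ]
}}

```text
time_s: 32.52
position: [565.5, 220.8, 271.9]
ee_rot: [0.999, 0.034, -0.001, 0.0]
contact_force: [0.1, 0.5, 0.5]
grip_width: 0.8
grip_force: 0.0
```

```bash
python3 - <<'E'
from tilt import *
T=cam("top")["frame"];S=cam("side")["frame"]; print(r.get_state()["time_s"],r.get_state()["grip_width"])
cv2.imwrite("pics/z8.png",np.hstack([cv2.resize(T[90:310,90:240],(400,587),interpolation=cv2.INTER_CUBIC),np.vstack([cv2.resize(S[110:220,100:300],(400,220),interpolation=cv2.INTER_CUBIC),np.zeros((367,400,3),np.uint8)])]))
E
```

```text
32.625 0.8018618676029308
```

View pics/z8.png

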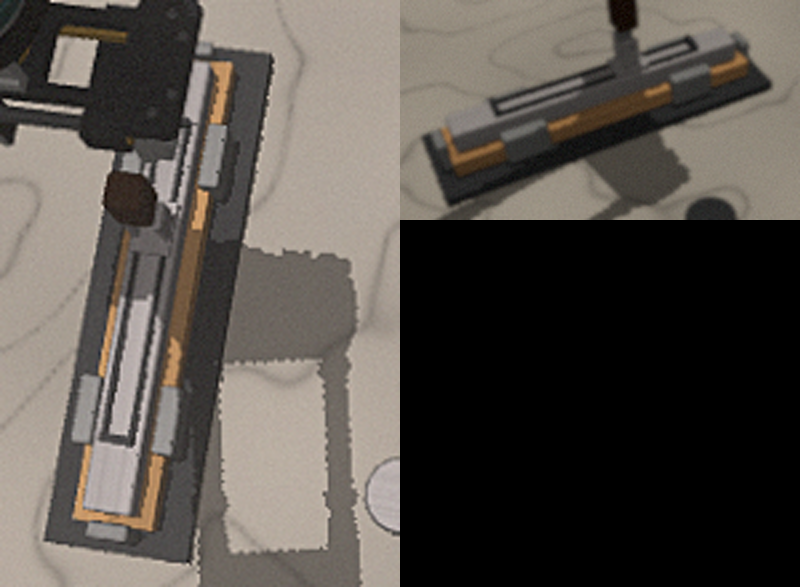

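The bar lies flat on the block between the cheeks and lugs: near end at (108,513), upright handle at (130,198). The gripper is clear, so I'm handing it in.

```bash
python3 -c "
from plant import r
print(r.job_done())"
```

```text
the job is handed in; nothing more can be done
None
```

I balanced the bar with the handle about 35 mm to the +x side of its middle, lifted it level, held it, carried it over and set it down flat on the block between the guides; I handed the job in just after 32.6 s on the robot's clock, and no verdict came back.

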